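Push the mixing plate out over the end of the ledge

ROBOT

A 7-joint arm with a two-finger parallel gripper is mounted at the origin on the work surface; the furniture and walls round the work are solid. World frame = base frame: x ahead of the robot, y to its left, z up, the work surface at z = 0. Lengths are in mm, angles in rad, forces in N, time in s.
With the tool pointing down it reaches from about 400 to 875 mm from the base axis. Payload 4.4 kg.
Tool frame: the origin (TCP) lies at the very end of the fingers, on their centre line; the grasp point (between the pads) lies 19 mm behind it; z points along the fingers, y is the direction in which the jaws open and shut (so a half turn about z gives the same grasp; the last joint's range is limited). The gripper opens to 85 mm and grips with 20 to 120 N. Pads are 22 mm wide; open, the fingers measure 114 mm over their backs; the gripper's body (76 mm by 85 mm) begins 54 mm behind the grasp point. The pads swing forward as they close: fully open they stand 13 mm farther back than shut.
Start: joints at [1.043, 0.628, 0.038, 1.517, -0.027, 0.996, -0.02], TCP at [289.642, -581.915, 231.313] pointing down, gripper open.
Joint ranges: [-3.06, 3.06], [-0.37, 2.12], [-1.25, 1.32], [0.18, 2.47], [-1.1, 4.24], [0.23, 1.98], [-2.94, 2.94]. Speed limits (rad/s): [2.57, 2.57, 3.14, 3.14, 3.14, 3.14, 3.14].

INTERFACE

Orientations are given as [roll, pitch, yaw] about the fixed x, y, z axes, in that order (R = Rz(yaw) Ry(pitch) Rx(roll)).
In Python, from cell import ctrl gives the robot as it stands. The module is installed in compiled form; this text tells all that it offers.
- The arm moves only by the shell command python3 -m jog 'ROWS'. ROWS is text: rows parted by semicolons, each of 7 numbers parted by spaces: the shift along the tool's x, y, z in mm, then the turn, a rotation vector about the tool's x, y, z in degrees, then the opening, from -1 (shut) to 1 (fully open). In form: x y z wx wy wz claw; .... A call has 1 to 8 rows; each row is the pose to reach, as a shift and turn from the pose commanded when the call began, along the tool's axes at that moment; what a row does not reach only later rows make up. A row lasts 1/8 s, in which the tool goes at most 62.5 mm and 10.7 degrees, less where a joint would pass 70% of its speed; a pose out of reach is approached as far as the arm can. A call with a gripper value outside its range is refused whole. The fingers move at their own pace and stop on an object; the grip force is fixed at half the most. Time passes only in rows, so rows that repeat a pose let the fingers close. It gives the time, the measured TCP pose, the force and the opening at its end, in the units of the state.
- ctrl.read_state(): the state, without advancing time (a new reading comes with each control period).
- ctrl.get_image(name): name is "scene" or "top"; returns a dict with "image" (400x640x3 uint8, red, green, blue), "z_map" (400x640 float32, mm along the optical axis (not along the pixel's ray), 0 where there is no reading), "vertical_fov" (degrees; the focal length in pixels is half the picture's height over the tangent of half this angle, whatever the lens; pixels are square), "cx", "cy" (the principal point, pixels), "extrinsics" (4x4, takes a point from world to camera coordinates). Camera axes: x right, y down, z forward; pixel columns grow to the right and rows downward; lengths in mm; the calibration is good to about 2 mm. A picture is of the moment at which its call begins.
- ctrl.finish_job(): hands the job in, once; it reports no verdict.
The state is a dict: "clock": time; "qpos": joint angles; "qd": joint speeds; "tau": joint torques, N m; "eef_pos": TCP position; "tool_rot": TCP orientation; "force": force on the tool from outside, world axes, zero at the start; "torque": the same for the moment, N m; "width": finger opening in mm.
Only numpy, scipy, OpenCV 4.12 (cv2) and the standard library are available. Lean on these libraries where they do the work, as an engineer would, in place of code of your own. Each camera call takes 0.05 s, during which the arm holds its last target.

TASK

Two thin metal mixing plates lie flat on the wooden ledge, where no one can get hold of their edges. With your fingertips push the longer plate along the ledge, away from the shorter one, until about a third of its length sticks out past the end of the ledge, and leave it there lying flat and roughly in line with the ledge. Only push it, do not pick it up or let it fall, and leave the shorter plate and everything else where they are.

Things in the scene. Friction and masses are not known exactly. Their poses are not given: they have to be found in the camera images.
- ledge: Fixed wooden ledge (low open step). Its flat board is 390 mm long along its own y axis, 110 mm deep along its x axis, upper face 70 mm above the desk. Origin on the desk top below the middle of the board: the two open ends are at y = -195 and +195 mm in its frame. A rail 10 mm thick rises 12 mm above the board along its +x side (inner face at x = +45 mm); the -x side is open.
- long_plate_centre (a point): Centre (half-way up) of the longer loose flat aluminium plate: 120 mm long along its own y axis, 70 mm wide along its own x axis, 6 mm thick, 0.1 to 0.2 kg, with a 10 mm hanging hole near one end. It lies flat on the ledge in one half of it, its length roughly along the ledge, and slides when pushed.
- short_plate_centre (a point): Centre (half-way up) of the shorter loose flat aluminium plate: 75 mm long along its own y axis, 70 mm wide along x, 6 mm thick. It lies flat on the other half of the ledge; the clear gap between the two plates is at least 65 mm. To be left alone.
- polish_1: Bystander: small nail polish bottle, 26 mm square, 76 mm high, loose on the desk; origin at the centre of its underside.
- polish_2: Bystander: small nail polish bottle, 26 mm square, 76 mm high, loose on the desk; origin at the centre of its underside.
- polish_3: Bystander: small nail polish bottle, 26 mm square, 76 mm high, loose on the desk; origin at the centre of its underside.
- cream_pot: Bystander: low round cream pot, 91 mm across, 44 mm high, loose on the desk; origin at the centre of its underside.
- tape_roll: Bystander: roll of tape lying flat, 98 mm across, 25 mm high, loose on the desk; origin at the centre of its underside.
- cotton_buds: Bystander: round tub of cotton buds, 77 mm across, 80 mm high, loose on the desk; origin at the centre of its underside.
- white_jar: Bystander: white screw-top jar, 70 mm across, 82 mm high, loose on the desk; origin at the centre of its underside.
- long_plate: The longer plate itself; origin at the centre of its underside (3 mm below its centre), axes as above.
Mind the look-alikes: they are no part of the job. What is shaped like the long_plate but blue is not meant.

How it is judged (in metres and radians):
At the end, for the whole second after the job is handed in: The longer plate rests flat (within 0.05 rad) and still on the ledge, within 0.20 rad of the ledge's length, with its centre 163 to 187 mm from the middle of the ledge along its length, so that 28 to 52 mm of its 120 mm stick out past the end (beyond 60 mm it tips off) ((y of long_plate_centre in the frame of ledge between 0.163 and 0.187 m or y of long_plate_centre in the frame of ledge between -0.187 and -0.163 m) and angle between the y axis of long_plate_centre and the y axis of ledge, either way round below 0.2 rad and angle between long_plate_centre's own z axis and vertical below 0.05 rad and z of long_plate_centre in the frame of ledge between 0.069 and 0.077 m and linear speed of long_plate below 0.01 m/s); the robot touches nothing.
It fails at once if the arm or the gripper body, not the fingers, touches the longer plate (contact force between the arm and long_plate above 2 N).
It fails at once if the longer plate is lifted more than 10 mm off the ledge (z of long_plate_centre in the frame of ledge above 0.083 m).
It fails at once if the longer plate tips or falls off the ledge (angle between long_plate_centre's own z axis and vertical above 0.25 rad or z of long_plate_centre in the frame of ledge below 0.055 m).
It fails at once if the shorter plate is moved more than 10 mm (distance of short_plate_centre from where it was at the start of the episode above 0.01 m).
It fails at once if a bystander is moved more than 20 mm or knocked over (distance of any of polish_1, polish_2, polish_3, cream_pot, tape_roll, cotton_buds, white_jar from where it was at the start of the episode above 0.02 m or angle between any of polish_1, polish_2, polish_3, white_jar, cotton_buds's own z axis and vertical above 0.4 rad).
It also fails if it takes over 48 s, if anything falls off the work surface, if the arm or the gripper's body presses on something with over 40 N, if the wrist force passes 120 N, or if a joint passes its speed limit or range.

## Working session

There is one attempt and no reset: what is moved stays moved. The work goes in short steps, Python scripts to look and compute and a shell command to move; the robot and the scene stay as the last step left them, time stands still between calls to the robot, and variables do not carry over. Pictures are saved under pics/ and viewed, and the job is handed in when it is done.

```bash
mkdir -p pics; cat > h.py <<'E'
import numpy as np,cv2
from cell import ctrl
def grab(n,f):
    d=ctrl.get_image(n); cv2.imwrite('pics/'+f,d['image'][:,:,::-1]); np.savez('pics/'+n+'.npz',**d); return d
def cloud(d):
    z=d['z_map'].astype(float);h,w=z.shape
    f=h/2/np.tan(np.radians(d['vertical_fov'])/2)
    u,v=np.meshgrid(np.arange(w),np.arange(h))
    P=np.stack([(u-d['cx'])/f*z,(v-d['cy'])/f*z,z],-1)
    E=np.array(d['extrinsics']);return (P-E[:3,3])@E[:3,:3]
E
python3 - <<'E'
from h import *
for n in('scene','top'):
    d=grab(n,n+'1.png');print(n,d['vertical_fov'],d['cx'],d['cy'],np.round(d['extrinsics'],3))
s=ctrl.read_state();print(s['clock'],s['eef_pos'],s['tool_rot'],s['width'],s['force'])
E
```

```text
scene 57.205063513494366 320.3503405446287 198.9030654941477 [[ 8.220000e-01  5.690000e-01  3.000000e-03 -3.880520e+02]
 [ 2.680000e-01 -3.820000e-01 -8.840000e-01  5.654000e+00]
 [-5.020000e-01  7.280000e-01 -4.670000e-01  1.204378e+03]
 [ 0.000000e+00  0.000000e+00  0.000000e+00  1.000000e+00]]
top 46.31002676827942 312.8020930003935 200.1230357821101 [[-2.400000e-02 -1.000000e+00 -1.100000e-02  1.050540e+02]
 [-9.970000e-01  2.500000e-02 -7.000000e-02  4.064740e+02]
 [ 7.000000e-02  9.000000e-03 -9.970000e-01  1.421052e+03]
 [ 0.000000e+00  0.000000e+00  0.000000e+00  1.000000e+00]]
0.1 [ 289.39111377 -581.40200579  230.48518615] [-3.13989898e+00  2.69726659e-05  4.61823397e-01] 85.36906141574332 [ 0.55048711 -0.94557708  0.59670467]
```

View pics/scene1.png

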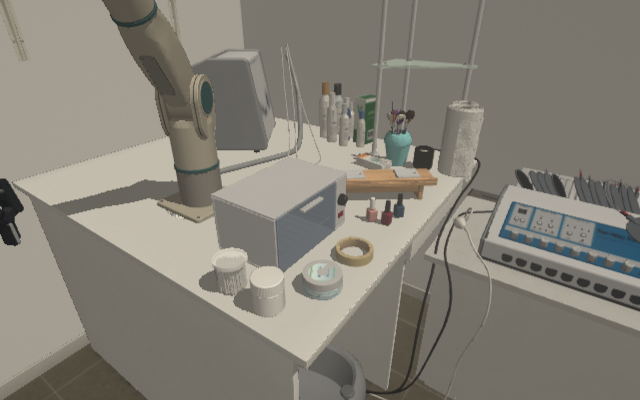

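View pics/top1.png

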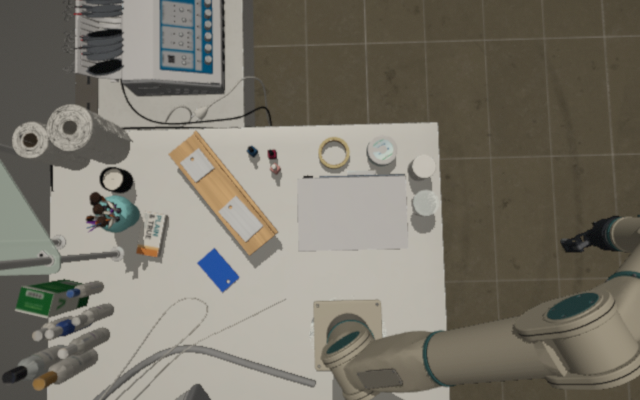

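```bash
python3 - <<'E'
from h import *
d=dict(np.load('pics/top.npz'));C=cloud(d);im=d['image']
cv2.imwrite('pics/crop1.png',cv2.resize(im[120:300,150:310][:,:,::-1],None,fx=3.3,fy=3.3,interpolation=cv2.INTER_CUBIC))
hsv=cv2.cvtColor(im,cv2.COLOR_RGB2HSV)
X,Y,Z=C[...,0],C[...,1],C[...,2]
m=(Z>55)&(Z<100)&(d['z_map']>0);m[:,:150]=0;m[:,285:]=0;m[:125]=0;m[265:]=0
n,l,st,_=cv2.connectedComponentsWithStats(m.astype(np.uint8))
k=1+np.argmax(st[1:,4]);L=l==k
print(st[k]);P=C[L]
r=cv2.minAreaRect(P[:,:2].astype(np.float32));print('ledge',r,cv2.boxPoints(r))
print(np.percentile(P[:,2],[5,25,50,75,95]))
g=(hsv[...,1]<70)&cv2.erode(L.astype(np.uint8),np.ones((3,3))).astype(bool)
n,l,st,_=cv2.connectedComponentsWithStats(g.astype(np.uint8))
for i in range(1,n):
    if st[i,4]>100:
        q=C[l==i];r=cv2.minAreaRect(q[:,:2].astype(np.float32));print(st[i],'plate',r,q.mean(0),cv2.boxPoints(r).round(1).tolist())
hi=L&(Z>79);q=C[hi];print('rail?',hi.sum(),cv2.minAreaRect(q[:,:2].astype(np.float32)) if len(q) else 0)
for (u,v) in[(350,215),(305,178),(275,168),(252,152),(218,270),(150,240),(118,212),(335,152),(245,210)]:print(u,v,C[v,u].round())
o=(Z>100);o[:,:290]=0;o[:,415:]=0;o[260:]=0;o[:165]=0
q=C[o];print('oven',q.min(0),q.max(0))
E
```

```text
[ 168  131  110  125 4868]
ledge ((434.4630126953125, 363.84765625), (392.2390441894531, 111.0666732788086), 37.901084899902344) [[245.59636 287.19122]
 [313.82465 199.55157]
 [623.32965 440.5041 ]
 [555.1014  528.14374]]
[65.66754595 69.04154947 72.11736982 75.92859879 81.52453653]
[180 148  34  34 621] plate ((518.762451171875, 436.1855163574219), (80.79512023925781, 71.75151824951172), 36.94503402709961) [518.03339517 435.71219021  75.33567307] [[464.8999938964844, 440.6000061035156], [508.0, 383.20001220703125], [572.5999755859375, 431.79998779296875], [529.5, 489.1000061035156]]
[218 196  45  46 978] plate ((357.363525390625, 309.5699768066406), (124.27397155761719, 72.57148742675781), 41.42185592651367) [355.98255666 308.34139736  75.35678031] [[286.79998779296875, 295.70001220703125], [334.79998779296875, 241.3000030517578], [428.0, 323.5], [380.0, 377.8999938964844]]
rail? 560 ((437.9152526855469, 357.68218994140625), (389.3600769042969, 96.81790161132812), 37.963436126708984)
350 215 [355.  -7. 171.]
305 178 [466. 115. 115.]
275 168 [504. 205.  65.]
252 152 [558. 276.  42.]
218 270 [202. 390.   7.]
150 240 [299. 591.  32.]
118 212 [381. 646. 131.]
335 152 [560.  22.  -5.]
245 210 [380. 294.  77.]
oven [ 259.23904141 -161.7236094   102.82418388] [ 479.25729258  138.2029853  1447.07601104]
```

```bash
ls pics; nproc
```

```text
crop1.png
scene.npz
scene1.png
top.npz
top1.png
4
```

View pics/crop1.png

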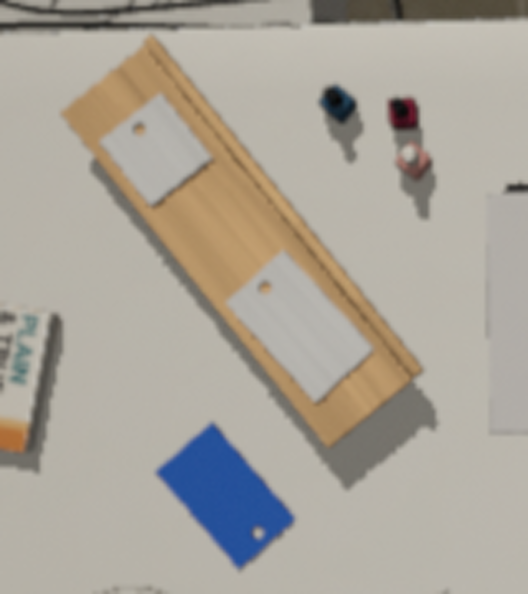

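```bash
python3 - <<'E'
from h import *
d=dict(np.load('pics/top.npz'));C=cloud(d)
# profile across ledge
c=np.array([434.46,363.85]);a=np.radians(37.93);u=np.array([np.cos(a),np.sin(a)]);v=np.array([-u[1],u[0]])
p=(C[...,:2]-c);s=p@u;t=p@v
for lo,hi in[(-190,-170),(-20,30),(175,190)]:
  for tt in range(-60,60,5):
    m=(s>lo)&(s<hi)&(t>=tt)&(t<tt+5)&(C[...,2]<150)
    print(tt,np.median(C[...,2][m]).round(1) if m.any() else None,end='; ')
  print()
# obstacles near ledge end & heights: grid
for x in range(160,520,40):
  print(x,[int(np.median(C[...,2][m])) if (m:=(abs(C[...,0]-x)<20)&(abs(C[...,1]-y)<20)&(C[...,2]<600)).any() else -9 for y in range(-180,520,40)])
for w in[(518.8,436.2),(357.4,309.6)]:
  q=np.array(w)-c;print('s,t',q@u,q@v)
E
```

```text
-60 1.3; -55 78.4; -50 81.1; -45 72.3; -40 70.3; -35 69.6; -30 70.0; -25 70.7; -20 70.8; -15 71.3; -10 69.9; -5 69.3; 0 70.3; 5 69.3; 10 68.5; 15 71.4; 20 69.9; 25 69.6; 30 67.8; 35 69.8; 40 68.8; 45 70.7; 50 69.9; 55 None; 
-60 -0.5; -55 79.6; -50 81.7; -45 69.1; -40 71.6; -35 68.4; -30 69.2; -25 69.8; -20 70.5; -15 70.1; -10 68.1; -5 69.9; 0 69.5; 5 70.3; 10 68.8; 15 69.5; 20 70.7; 25 70.8; 30 69.6; 35 69.6; 40 69.2; 45 69.0; 50 69.0; 55 None; 
-60 0.4; -55 41.8; -50 80.3; -45 67.7; -40 70.8; -35 70.9; -30 68.0; -25 68.8; -20 70.3; -15 70.8; -10 68.3; -5 68.2; 0 69.0; 5 70.1; 10 69.6; 15 70.8; 20 69.9; 25 69.5; 30 69.3; 35 71.3; 40 69.8; 45 69.8; 50 68.5; 55 None; 
160 [0, 0, 0, 0, 0, 0, 0, 0, 0, 0, 0, 0, 0, 0, 4, 1, 0, 0]
200 [0, 0, 0, 0, 0, 0, 0, 0, 0, 0, 0, 0, 0, 2, 5, 5, 0, 0]
240 [0, 0, 0, 0, 0, 0, 0, 0, 0, 0, 0, 0, 0, 0, 3, 5, 0, 0]
280 [0, 171, 170, 170, 170, 170, 170, 170, 167, 0, 0, 68, 70, 0, 0, 0, 0, 0]
320 [0, 170, 170, 170, 170, 170, 170, 170, 167, 0, 69, 72, 75, 70, 0, 0, 0, 0]
360 [1, 170, 170, 169, 169, 170, 170, 170, 168, 0, 1, 73, 75, 74, 66, 0, 0, 0]
400 [5, 170, 170, 170, 169, 170, 170, 170, 167, 0, 0, 1, 73, 74, 69, 0, 0, 0]
440 [1, 170, 170, 170, 170, 169, 170, 169, 167, 0, 0, 0, 61, 69, 69, 69, 0, 0]
480 [1, 1, 154, 159, 158, 1, 1, 2, 0, 0, 0, 0, 0, 69, 69, 72, 71, 0]
s,t 110.99763607197173 5.223302253757941
s,t -94.129407397502 4.57829258513415
```

The long-plate shapes are the grey plate at top px (240,220) and the blue one at (218,270). The short grey plate is at (197,165). The crop confirms that the target is the grey one lying on the ledge, nearest the ledge end at px (258,250). The rail is on the right-hand side.

I'll push toward that end by about 81 mm, using half-open fingers on the inner edge.

```bash
cat >> h.py <<'E'
from scipy.spatial.transform import Rotation as Ro
def delta(goal,yaw=0.662):
    s=ctrl.read_state();R=Ro.from_euler('xyz',s['tool_rot']);G=Ro.from_euler('xyz',[np.pi,0,yaw])
    return (R.inv().apply(np.array(goal)-s['eef_pos'])).round(1),np.degrees((R.inv()*G).as_rotvec()).round(2)
c=np.array([434.46,363.85]);a=np.radians(37.93);u=np.array([np.cos(a),np.sin(a)]);v=np.array([-u[1],u[0]])
def W(s,t):return c+s*u+t*v
def ST():
    p=ctrl.read_state()['eef_pos'];q=p[:2]-c;return (q@u).round(1),(q@v).round(1),p[2].round(1)
E
python3 -c "
from h import *
print(delta([480,-250,340]))"
python3 -m jog '0 0 -60 0 0 -5 0; 0 0 -110 0 0 -11.5 0; 0 0 -110 0 0 -11.5 0'
python3 -c "
from h import *
print(delta([480,-250,340]),ctrl.read_state()['qpos'],ST())"
```

```text
(array([ 318.3, -211.9, -109.2]), array([-1.000e-01, -1.000e-02, -1.147e+01]))
clock: 0.48
eef_pos: [290.6, -583.9, 345.8]
tool_rot: [3.133, 0.001, 0.663]
force: [0.0, -0.2, 0.2]
width: 43.2
(array([ 354.8, -146.7,    4.1]), array([0.49, 0.07, 0.04])) [ 1.0723417   0.53718755 -0.01086884  1.35525683  0.00578613  1.24054695
  0.15310407] (np.float64(-696.1), np.float64(-659.1), np.float64(345.8))
```

```bash
python3 -m jog '177 -73 2 0 0 0 0; 177 -73 2 0 0 0 0; 177 -73 2 0 0 0 0; 177 -73 2 0 0 0 0; 177 -73 2 0 0 0 0; 177 -73 2 0 0 0 0'
python3 -c "
from h import *
print(delta([480,-250,340]),delta([530,60,340]),ctrl.read_state()['qpos'])"
```

```text
clock: 1.23
eef_pos: [382.8, -417.0, 338.7]
tool_rot: [-3.141, 0.001, 0.659]
force: [-0.1, -0.0, 0.3]
width: 42.7
(array([179.1, -72.5,  -1.5]), array([-0.04,  0.07, -0.16])) (array([ 408.5, -286.9,   -1.6]), array([-0.04,  0.07, -0.16])) [ 0.80481886  0.40374422 -0.03986238  1.60374796  0.01846172  1.13533156
 -0.1511595 ]
```

```bash
python3 -m jog '179 -72 0 0 0 0 0; 179 -72 0 0 0 0 0; 179 -72 0 0 0 0 0; 408 -287 0 0 0 0 0; 408 -287 0 0 0 0 0; 408 -287 0 0 0 0 0; 408 -287 0 0 0 0 0; 408 -287 0 0 0 0 0'
python3 -c "
from h import *
print(delta([530,60,340]),delta([*W(-8,5),240]),ctrl.read_state()['qpos'])"
```

```text
clock: 2.22
eef_pos: [529.1, 55.1, 339.2]
tool_rot: [3.141, 0.0, 0.659]
force: [1.7, 0.1, 0.3]
width: 42.8
(array([ 3.7, -3.3, -0.8]), array([ 0.04,  0.  , -0.19])) (array([ 106.1, -307.2,   98.9]), array([ 0.04,  0.  , -0.19])) [-0.01254907  0.35288549 -0.20262279  1.68876745  0.07858452  1.10757503
 -1.15029617]
```

```bash
python3 -m jog '106 -307 0 0 0 0 0; 106 -307 0 0 0 0 0; 106 -307 0 0 0 0 0; 106 -307 0 0 0 0 0; 106 -307 0 0 0 0 0; 106 -307 0 0 0 0 0; 106 -307 100 0 0 0 0; 106 -307 100 0 0 0 0'
python3 -c "
from h import *
print(delta([*W(-8,5),110]),ctrl.read_state()['qpos'],ST())
for n in ('top','scene'): grab(n,n+'2.png')
"
```

```text
clock: 3.22
eef_pos: [424.1, 359.8, 236.7]
tool_rot: [3.14, 0.003, 0.659]
force: [0.1, -0.6, -0.2]
width: 42.5
(array([  3. ,  -2. , 126.7]), array([ 0.09,  0.15, -0.15])) [-0.56540146  0.49937781 -0.28298571  1.76863109  0.17287631  0.90067728
 -1.83520436] (np.float64(-10.7), np.float64(3.2), np.float64(236.7))
```

```bash
python3 -m jog '4 -2 60 0 0 0 0; 4 -2 115 0 0 0 0; 4 -2 127 0 0 0 0; 4 -2 127 0 0 0 0'
python3 -c "
from h import *
print(delta([*W(-8,5),85]),ST())
for n in ('top','scene'):
  d=grab(n,n+'3.png')
  x=(slice(120,300),slice(150,310)) if n=='top' else (slice(100,240),slice(320,460))
  cv2.imwrite('pics/c3'+n+'.png',cv2.resize(d['image'][x][:,:,::-1],None,fx=4,fy=4,interpolation=2)[:600])
"
```

```text
clock: 3.82
eef_pos: [426.4, 366.6, 113.5]
tool_rot: [3.141, -0.001, 0.661]
force: [0.0, -0.9, 1.6]
width: 42.7
(array([-3.4,  2.1, 28.5]), array([ 0.01, -0.08, -0.05])) (np.float64(-4.6), np.float64(7.1), np.float64(113.5))
```

View pics/c3scene.png

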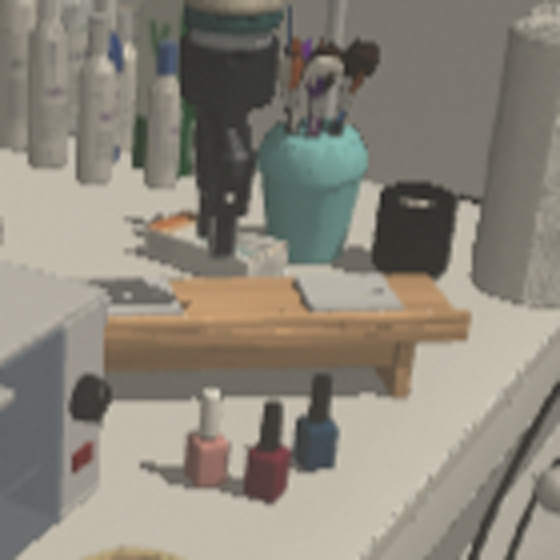

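View pics/top3.png

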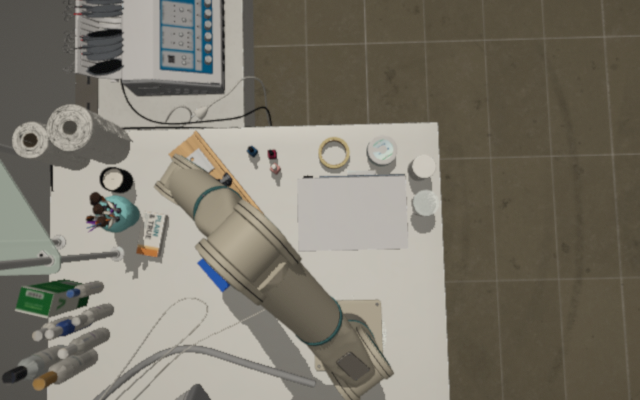

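The scene crop shows the fingers at crop px (222,250), above the clear gap between the plates and clear of both. Next I'll lower in steps and watch the force.

```bash
python3 -m jog '0 2 15 0 0 0 0; 0 2 30 0 0 0 0; 0 2 34 0 0 0 0; 0 2 34 0 0 0 0'; python3 -m jog '0 0 2 0 0 0 0; 0 0 4 0 0 0 0; 0 0 4 0 0 0 0'; python3 -c "
from h import *
print(ST(),ctrl.read_state()['force'])"
```

```text
clock: 4.42
eef_pos: [425.9, 364.8, 77.7]
tool_rot: [3.142, 0.001, 0.663]
force: [-0.3, 0.1, -0.3]
width: 42.5
clock: 4.8
eef_pos: [426.3, 364.9, 74.3]
tool_rot: [3.142, 0.0, 0.663]
force: [-0.7, 0.5, 0.3]
width: 42.7
(np.float64(-5.8), np.float64(5.8), np.float64(74.3)) [-0.71026423  0.46209891  0.34316876]
```

```bash
for i in 1 ; do python3 -m jog '0 0 1 0 0 0 0; 0 0 2 0 0 0 0; 0 0 2 0 0 0 0';python3 -m jog '0 0 1 0 0 0 0; 0 0 1.5 0 0 0 0; 0 0 1.5 0 0 0 0'; done
```

```text
clock: 5.18
eef_pos: [426.3, 364.9, 72.3]
tool_rot: [3.142, 0.0, 0.663]
force: [0.1, 0.4, 0.1]
width: 42.9
clock: 5.55
eef_pos: [426.3, 364.9, 70.8]
tool_rot: [3.142, 0.0, 0.663]
force: [-0.2, -0.3, 0.6]
width: 42.4
```

```bash
python3 -m jog '0 0 1 0 0 0 0; 0 0 1 0 0 0 0; 0 0 1 0 0 0 0'
```

```text
clock: 5.92
eef_pos: [426.3, 364.9, 69.8]
tool_rot: [-3.142, -0.0, 0.663]
force: [-0.2, 0.1, -0.3]
width: 42.7
```

```bash
python3 -m jog '0 0 1 0 0 0 0; 0 0 1 0 0 0 0; 0 0 1 0 0 0 0'
```

```text
clock: 6.3
eef_pos: [426.3, 364.9, 68.8]
tool_rot: [3.142, -0.0, 0.662]
force: [-0.2, -0.1, -1.5]
width: 42.6
```

```bash
for k in 1; do python3 -m jog '0 0 1 0 0 0 0; 0 0 1 0 0 0 0; 0 0 1 0 0 0 0'; done
```

```text
clock: 6.68
eef_pos: [426.4, 364.9, 68.3]
tool_rot: [3.142, -0.0, 0.662]
force: [-1.2, -1.1, 5.1]
width: 43.2
```

```bash
python3 -m jog '0 0 1 0 0 0 0; 0 0 1 0 0 0 0; 0 0 1 0 0 0 0'
```

```text
clock: 7.05
eef_pos: [426.4, 365.0, 68.2]
tool_rot: [3.141, -0.001, 0.662]
force: [-2.0, -1.6, 13.5]
width: 42.6
```

The fingertips touch the board at TCP z≈68.3. I'll back off 3.5 mm and push gently.

```bash
python3 -m jog '0 0 -3.5 0 0 0 0; 0 0 -3.5 0 0 0 0'; python3 -m jog '-5 0 0 0 0 0 0; -10 0 0 0 0 0 0; -15 0 0 0 0 0 0; -20 0 0 0 0 0 0; -25 0 0 0 0 0 0; -30 0 0 0 0 0 0; -35 0 0 0 0 0 0; -40 0 0 0 0 0 0'; python3 -c "
from h import *
print(ST(),ctrl.read_state()['force'])
for n in ('top','scene'):
  d=grab(n,n+'4.png')
  x=(slice(120,300),slice(150,310)) if n=='top' else (slice(100,240),slice(300,460))
  cv2.imwrite('pics/c4'+n+'.png',cv2.resize(d['image'][x][:,:,::-1],None,fx=4,fy=4,interpolation=2)[:600])
"
```

```text
clock: 7.3
eef_pos: [426.4, 365.0, 70.3]
tool_rot: [-3.142, -0.0, 0.662]
force: [-1.7, 0.4, 0.6]
width: 42.7
clock: 8.3
eef_pos: [394.5, 340.2, 70.4]
tool_rot: [-3.141, -0.0, 0.663]
force: [1.1, 1.1, 0.0]
width: 42.9
(np.float64(-46.0), np.float64(5.9), np.float64(70.4)) [1.07849301 1.13375924 0.03877082]
```

View pics/c4scene.png

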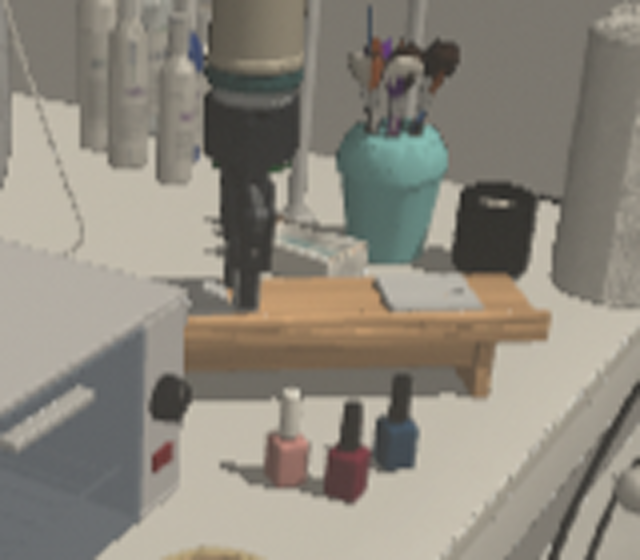

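View pics/c4top.png

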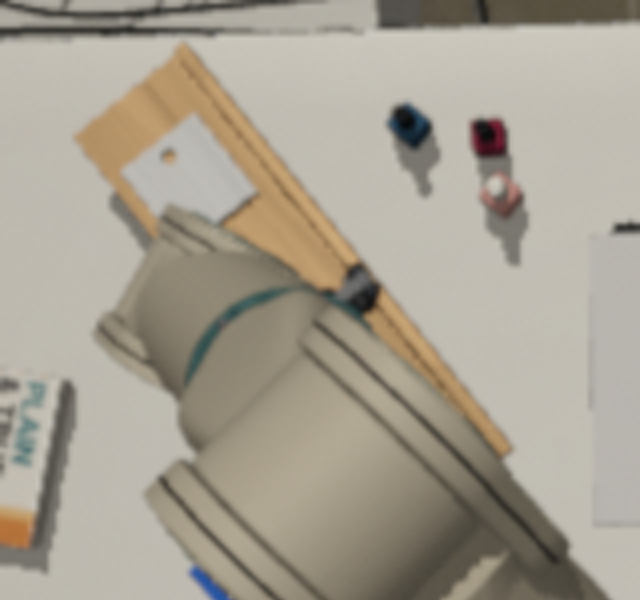

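The fingers stand on the board behind the plate's inner edge (scene crop px (245,300)). The arm hides the plate from the top view, so I'll push to just short of the goal, then clear away and measure.

```bash
python3 -m jog '-5 0 0 0 0 0 0; -10 0 0 0 0 0 0; -15 0 0 0 0 0 0; -20 0 0 0 0 0 0; -25 0 0 0 0 0 0; -30 0 0 0 0 0 0; -35 0 0 0 0 0 0; -40 0 0 0 0 0 0'; python3 -m jog '-3 0 0 0 0 0 0; -6 0 0 0 0 0 0; -6 0 0 0 0 0 0'; python3 -c "
from h import *
print(ST(),ctrl.read_state()['force'],ctrl.read_state()['qpos'])"
python3 -m jog '5 0 0 0 0 0 0; 10 0 0 0 0 0 0;10 0 -40 0 0 0 0; 10 0 -100 0 0 0 0; 10 0 -160 0 0 0 0; 10 0 -200 0 0 0 0;  10 0 -200 0 0 0 0'
python3 -c "
from h import *
print(ST(),delta([480,150,300]))
d=grab('scene','scene5.png');d=grab('top','top5.png')"
```

```text
clock: 9.4
eef_pos: [363.0, 315.5, 70.3]
tool_rot: [-3.142, -0.0, 0.663]
force: [1.4, 1.0, 0.4]
width: 42.5
clock: 9.78
eef_pos: [358.1, 311.6, 70.3]
tool_rot: [3.141, 0.001, 0.663]
force: [0.1, -0.7, -0.2]
width: 42.9
(np.float64(-92.4), np.float64(5.7), np.float64(70.3)) [ 0.12371498 -0.74444715 -0.22092463] [-0.65726916  0.66133932 -0.17259473  2.12687734  0.29165917  0.3760415
 -1.97468231]
clock: 10.65
eef_pos: [368.0, 319.7, 273.5]
tool_rot: [-3.141, -0.007, 0.662]
force: [-0.6, 0.6, -0.4]
width: 42.6
(np.float64(-79.5), np.float64(6.0), np.float64(273.5)) (array([-15.8, 202.7, -26.7]), array([-0.02, -0.41,  0.  ]))
```

View pics/top5.png

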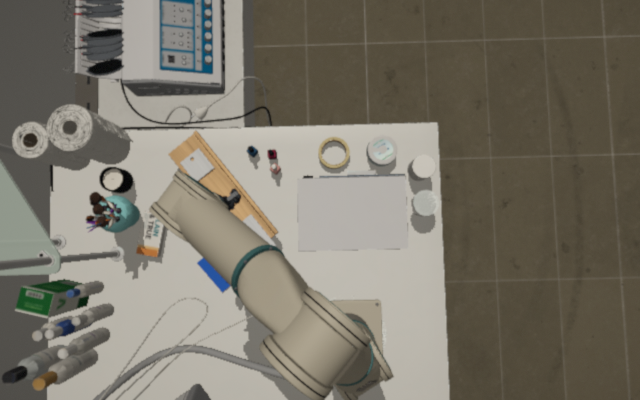

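```bash
python3 -m jog '0 60 -20 0 0 0 0; 0 120 -40 0 0 0 0; 0 180 -50 0 0 0 0; 0 240 -50 0 0 0 0; 0 260 -50 0 0 0 0; 0 260 -50 0 0 0 0;  0 260 -50 0 0 0 0'
cat > meas.py <<'E'
from h import *
import sys
d=grab('top','top'+sys.argv[1]+'.png');im=d['image']
cv2.imwrite('pics/ct'+sys.argv[1]+'.png',cv2.resize(im[120:300,150:310][:,:,::-1],None,fx=3.3,fy=3.3,interpolation=2))
C=cloud(d);hsv=cv2.cvtColor(im,cv2.COLOR_RGB2HSV)
P=(C[...,:2]-c);s=P@u;t=P@v
g=((hsv[...,1]<70)&(hsv[...,2]>110)&(C[...,2]>66)&(C[...,2]<88)&(abs(t)<52)&(abs(s)<260)).astype(np.uint8)
n,l,st,_=cv2.connectedComponentsWithStats(g)
for i in range(1,n):
    if st[i,4]>100:
        q=np.stack([s[l==i],t[l==i]],-1).astype(np.float32);r=cv2.minAreaRect(q)
        print(st[i],[np.round(k,1) for k in r],q.mean(0),C[l==i][:,2].mean(),q.min(0),q.max(0))
print(ST(),ctrl.read_state()['clock'])
E
python3 meas.py 6
```

```text
clock: 11.62
eef_pos: [524.8, 115.3, 319.5]
tool_rot: [-3.139, 0.001, 0.666]
force: [0.2, 0.6, 0.4]
width: 43.0
[180 148  34  34 626] [array([111.4,   5.5]), array([72.1, 79.4]), np.float64(89.8)] [109.84058     5.2546415] 74.99624436537027 [ 71.581856 -30.571983] [150.98026   41.636017]
[ 233  214   43   47 1000] [array([-162.9,    8.2]), array([122.,  73.]), np.float64(0.1)] [-163.72186     7.993441] 75.65586330409246 [-223.84685   -28.403599] [-101.827225   44.67277 ]
(np.float64(-81.4), np.float64(-251.5), np.float64(319.9)) 11.675
```

View pics/ct6.png

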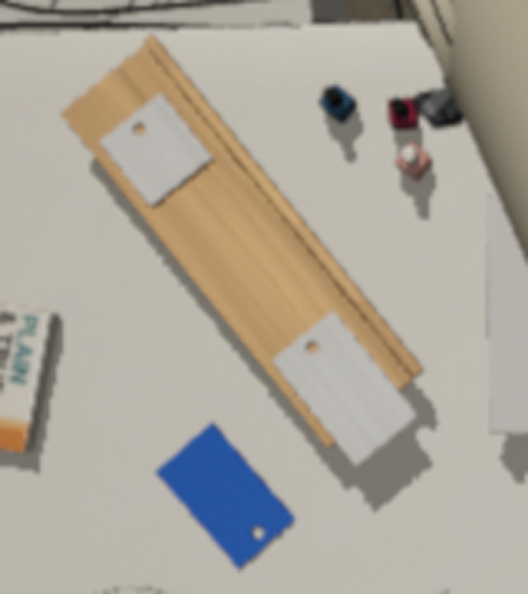

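The crop shows the plate at px (345,390), aligned with the ledge to within about 0.1° and centred at y≈−163 mm. The short plate hasn't moved. It needs about 12 mm more, so I'll go back to the same place and finish with TCP s≈−104.5.

```bash
python3 -m jog '2 -60 0 0 0 0 0; 2 -120 0 0 0 0 0; 2 -180 0 0 0 0 0; 2 -240 0 0 0 0 0; 2 -257 20 0 0 0 0; 2 -257 40 0 0 0 0;  2 -257 46 0 0 0 0; 2 -257 46 0 0 0 0'; python3 -c "
from h import *
print(ST(),delta([*W(-78,7),80]))"
```

```text
clock: 12.68
eef_pos: [369.2, 317.3, 274.4]
tool_rot: [-3.142, 0.0, 0.664]
force: [-0.7, 0.2, 0.7]
width: 42.8
(np.float64(-80.1), np.float64(3.4), np.float64(274.4)) (array([  2.1,  -3.6, 194.4]), array([-0.  ,  0.02,  0.09]))
```

```bash
python3 -m jog '2 -3 60 0 0 0 0; 2 -3 120 0 0 0 0; 2 -3 175 0 0 0 0; 2 -3 190 0 0 0 0; 2 -3 199 0 0 0 0; 2 -3 204 0 0 0 0; 2 -3 204 0 0 0 0'; python3 -c "
from h import *
print(ST(),delta([*W(-104.5,6.5),70.3]))"
```

```text
clock: 13.55
eef_pos: [370.3, 321.2, 71.4]
tool_rot: [-3.142, -0.002, 0.662]
force: [-0.2, 1.0, 1.3]
width: 42.2
(np.float64(-76.9), np.float64(5.8), np.float64(71.4)) (array([-27.6,  -0.7,   1.1]), array([-0.  , -0.13,  0.01]))
```

```bash
python3 -m jog '-5 0 1 0 0 0 0; -10 0 1 0 0 0 0; -14 0 1 0 0 0 0; -18 0 1 0 0 0 0; -22 0 1 0 0 0 0; -25 0 1 0 0 0 0; -27 0 1 0 0 0 0; -27 0 1 0 0 0 0'; python3 -c "
from h import *
print(ST(),ctrl.read_state()['force'])"
```

```text
clock: 14.55
eef_pos: [348.2, 304.0, 69.4]
tool_rot: [-3.142, -0.0, 0.663]
force: [1.2, 0.7, 0.8]
width: 42.6
(np.float64(-104.8), np.float64(5.8), np.float64(69.4)) [1.17711812 0.66072985 0.82297827]
```

Now I'll back off, lift, and move aside to check.

```bash
python3 -m jog '5 0 0 0 0 0 0; 12 0 0 0 0 0 0; 12 0 -40 0 0 0 0; 12 0 -100 0 0 0 0; 12 0 -160 0 0 0 0; 12 0 -210 0 0 0 0; 12 0 -240 0 0 0 0; 12 0 -240 0 0 0 0'
python3 -m jog '10 60 -5 0 0 0 0; 10 120 -10 0 0 0 0; 10 180 -10 0 0 0 0; 10 240 -10 0 0 0 0; 10 260 -10 0 0 0 0; 10 260 -10 0 0 0 0;  10 260 -10 0 0 0 0'
python3 meas.py 7; python3 -c "
from h import *
d=grab('scene','scene7.png')"
```

```text
clock: 15.55
eef_pos: [358.8, 312.3, 311.5]
tool_rot: [-3.141, -0.005, 0.662]
force: [-0.2, 0.3, -0.8]
width: 42.3
clock: 16.42
eef_pos: [524.1, 114.7, 318.8]
tool_rot: [-3.14, 0.001, 0.666]
force: [0.3, 0.2, 0.8]
width: 42.8
[180 148  34  34 621] [array([111.4,   5.7]), array([72.1, 79.7]), np.float64(89.9)] [109.77681    5.437293] 75.31687282229353 [ 71.52764 -30.3857 ] [151.28284  41.72045]
[235 218  44  47 999] [array([-175.4,    8.3]), array([122. ,  72.6]), np.float64(0.0)] [-176.13329     8.414765] 75.68157834723934 [-236.34018  -28.06811] [-114.358734   44.55034 ]
(np.float64(-82.3), np.float64(-251.6), np.float64(319.1)) 16.475
```

View pics/top7.png

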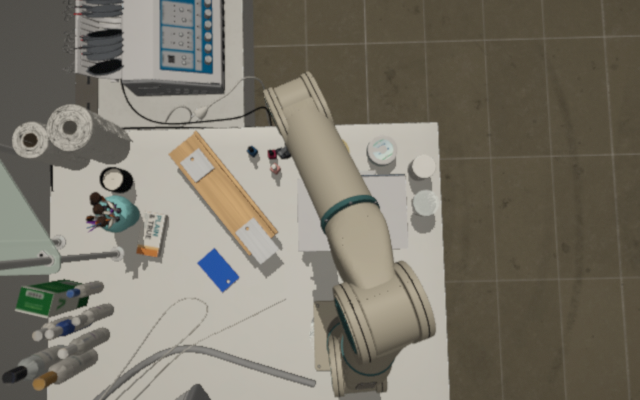

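The plate is at top px (257,242), centred at y≈−175 mm, flat and in line with the ledge. The short plate and the bystanders in view are where they were, and the arm is in free air. Handing in.

```bash
python3 -c "
from cell import ctrl
print(ctrl.finish_job())"
```

```text
the job is handed in; nothing more can be done
None
```

I pushed the longer grey plate along the ledge with half-open fingertips, in two passes, and handed the job in at about 16.5 s. No verdict was reported.

- **Plate position:** the last top view put its centre at y ≈ −175.4 mm in the ledge frame, in the middle of the −187 to −163 mm window. About 40 mm sticks out past the end.
- **Plate attitude:** it is in line with the ledge to about 0.1° and lies flat, with its top face at about 76 mm.
- **Shorter plate:** it measured within about 0.5 mm of its starting place.
- **Bystanders:** the ones visible in the last view looked untouched, but I did not measure their positions. The arm hid the tape roll in that view; it passed well above it and no unexpected forces showed.
- **Robot:** the arm ended clear of everything, with force readings at noise level. The largest force I saw was 13.5 N, when I touched the fingertips to the board to find its height.

No check failed. The mean of the plate's pixels gave −176.1 mm against −175.4 mm from the fitted rectangle; both are well inside the limits.

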